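Unlatch and raise the hold-down arm of a printing fixture

TASK

Open the printing fixture so that the printed casing in its nest can be taken out: pull the black latch knob sideways against its spring until the jaw is out from under the ball, lift the hold-down arm off the ball while the latch is held open, and raise it to about 25 degrees. Finish holding the arm still at that height in the gripper's fingers, without letting go and with nothing else propping it up; leave the casing in its nest and do not shift the other things on the table.

Things in the scene. Friction and masses are not known exactly. Their poses are not given: they have to be found in the camera images.
- fixture: Immovable fixture. Aluminium slab 360 x 170 x 30 mm (own x -70 to 290 mm), brown resin plate on it (top 42 mm), steel ball stud at one end, two hinge cheeks (tops at 117 mm) at the other. Origin: on the table below the ball. Own +x runs along the arm from ball to hinge, z up; +y is the way the latch opens: leftwards for someone at the ball end looking towards the hinge.
- ball (a point): Centre of the steel ball on the fixture, 88 mm above the table; ball 32 mm across, flat underneath (z 78 mm), on a neck 10 mm thick. Almost hidden under the coupler while the arm is down.
- hinge (a point): Point on the arm's level hinge axis, fixed on the fixture at x +220 mm, y 0, z 100 mm in the fixture's frame; the axis runs along the fixture's y.
- hold_arm: Steel bar 36 x 14 mm from the hinge to a coupler box 60 x 56 mm (top at 118 mm) over the ball, 220 mm from the hinge. Carries the latch. Origin on the hinge axis; level when down; own -x points to the ball end and turns up with the arm, own z leans from vertical by the raising angle (stop at 1.1 rad). About 0.6 kg with latch, about 5 N to raise at the knob; falls back if released.
- knob (a point): Grip point: middle of the black knob's shank, 150 mm above the table and straight over the ball while shut. The knob stands upright on the dark latch plate (28 x 64 mm, top at 126 mm) on the coupler: round shank 18 mm across, 126 to 171 mm above the table, head 26 mm across up to 182 mm. Axes: +y pull direction, z up the shank. The arm is lifted by it; gripped along y it can pivot in the pads.
- latch (a joint): Travel of the spring latch on the arm, m: 0 = shut (jaw hooked 7 mm under the ball), grows along the fixture's +y, stop at 0.018. The spring pushes back with 5 N at first, 10 N at the stop, and shuts the latch when let go. Jaw clear of the ball from about 0.008; pull to 0.014 to be sure. Once the arm is off the ball the latch may shut again.
- casing: Magenta metal casing half 22 x 62 x 10 mm lying in the resin nest under the arm (its long side across the arm), underside 68 mm above the table. Origin at the centre of its underside. To stay where it is.
- tape_dispenser: Bystander: blue tape dispenser 130 x 45 x 86 mm standing on the table. Origin at the centre of its underside.
- screwdriver: Bystander: screwdriver 170 mm long lying on the table, its handle up to about 30 mm thick. Origin under its middle.
- spare_casing: Bystander: another casing half 22 x 62 x 10 mm lying on a cardboard sheet. Origin at the centre of its underside.

How it is judged:
On the way, in this order (a step that is already met when the one before it is completed fails the run):
1. the latch is pulled open against its spring while the arm is still down (value of joint latch above 0.006 m and angle between hold_arm's own z axis and vertical below 0.06 rad), for 0.05 s.
2. the arm is lifted off the ball in the fingers (angle between hold_arm's own z axis and vertical above 0.2 rad and contact force between hold_arm and the fingers above 1 N), for 0.1 s.
At the end, for the whole second after the job is handed in: The hold-down arm is held still (under 0.06 rad/s) at 0.33 to 0.56 rad (19 to 32 degrees) by the gripper's fingers (contact over 1 N), touching none of the loose things; the casing lies within 10 mm and each bystander within 20 mm of where it started (angle between hold_arm's own z axis and vertical between 0.33 and 0.56 rad and angular speed of hold_arm below 0.06 rad/s and contact force between hold_arm and the fingers above 1 N and contact force between hold_arm and tape_dispenser below 0.2 N and contact force between hold_arm and screwdriver below 0.2 N and contact force between hold_arm and spare_casing below 0.2 N and contact force between hold_arm and casing below 0.2 N and distance of casing from where it was at the start of the episode below 0.01 m and distance of each of tape_dispenser, screwdriver, spare_casing from where it was at the start of the episode below 0.02 m); the arm keeps its last pose, push and grip.
It fails at once if the casing is shifted more than 10 mm in its nest (distance of casing from where it was at the start of the episode above 0.01 m).
It fails at once if a bystander is shifted more than 20 mm (distance of any of tape_dispenser, screwdriver, spare_casing from where it was at the start of the episode above 0.02 m).
It also fails if it takes over 35 s, if anything falls off the work surface, if the arm or the gripper's body presses on something with over 40 N, if the wrist force passes 120 N, or if a joint passes its speed limit or range.

ROBOT

A 6-joint arm with a two-finger parallel gripper is mounted at the origin on the work surface. World frame = base frame: x ahead of the robot, y to its left, z up, the work surface at z = 0. Lengths are in m, angles in rad, forces in N, time in s.
With the tool pointing down it reaches from about 0.375 to 0.9 m from the base axis. Payload 3.1 kg.
Tool frame: the origin (TCP) lies between the finger pads; the fingertips stand 11 mm ahead of it and the grasp point (between the pads) lies 8 mm behind it; z points along the fingers, y is the line along which they close (so a half turn about z gives the same grasp; the last joint's range is limited). The gripper opens to 87 mm and grips with 3 to 60 N. Pads are 19 mm wide; open, the fingers measure 117 mm over their backs; the gripper's body (75 mm by 190 mm) begins 51 mm behind the grasp point.
Start: joints at [-1.339, 0.527, 1.433, -0, 1.181, -0.178], TCP at [0.25, -0.573, 0.234] pointing down, gripper open.
Joint ranges: [-3.08, 3.08], [-0.75, 2.2], [0.22, 2.44], [-1.43, 4.57], [0, 2.65], [-2.85, 2.85]. Speed limits (rad/s): [2.79, 2.79, 3.14, 3.14, 3.14, 3.14].

INTERFACE

Orientations are given as a unit quaternion [x, y, z, w].
In Python, from rig import get_obs, camera, hand_in gives the robot as it stands.
- The arm moves only by the shell command python3 -m pendant 'ROWS' [FORCE]. ROWS is JSON, a list that holds one entry, the list of rows, each a list of 7 numbers: the shift along the tool's x, y, z in m, then the turn, a rotation vector about the tool's x, y, z in degrees, then the opening, from 0 (shut) to 1 (fully open). In form: [[[x, y, z, ax, ay, az, fingers], ...]]. A call has exactly 5 rows; each row shifts and turns the commanded pose from where the row before left it, along the tool's axes as they then stand; what a row does not reach is not made up. A row lasts 1/8 s, in which the tool goes at most 62.5 mm and 10.7 degrees, less where a joint would pass 70% of its speed; a pose out of reach is approached as far as the arm can. A call with a gripper value outside its range is refused whole. The fingers move at their own pace and stop on an object; FORCE is the grip in N (left out, the last holds). Time passes only in rows, so rows that do not move let the fingers close, or fill a call up. It gives the time, the measured TCP pose, the force, the opening and the grip force at its end, in the units of the state.
- get_obs(): the state, without advancing time (a new reading comes with each control period).
- camera(name): name is "scene" or "top" or "wrist"; returns a dict with "img" (384x512x3 uint8, red, green, blue), "intrinsics" (3x3 intrinsics, pixels), "k1" (the pictures are not rectified: a ray, as slopes to the right and down, at radius r is drawn at 1 + k1 r^2 times it, then the intrinsics apply), "R" (3x3) and "t" (3): a world point X has camera coordinates R X + t; the wrist camera has in their place "T_tool_cam" (4x4, takes a point from camera to tool coordinates, whose origin is the TCP and whose axes are the flange's). Camera axes: x right, y down, z forward; pixel columns grow to the right and rows downward; lengths in m; the calibration is good to about 2 mm. A picture is of the moment at which its call begins: read the wrist's pose just before it. There is no depth.
- hand_in(): hands the job in; it is judged then, once.
The state is a dict: "time": time; "q": joint angles; "joint_velocities": joint speeds; "joint_torque": joint torques, N m; "position": TCP position; "tool_rot": TCP orientation; "ft_force": force on the tool from outside, world axes, zero at the start; "moment": the same for the moment, N m; "grip_width": finger opening in m; "grip_force": force on a finger pad.
Only numpy, scipy, OpenCV 4.12 (cv2) and the standard library are available. Lean on these libraries where they do the work, as an engineer would, in place of code of your own. Each camera call takes 0.05 s, during which the arm holds its last target. There are 200 camera calls.

## Working session

There is one attempt and no reset: what is moved stays moved. The work goes in short steps, Python scripts to look and compute and a shell command to move; the robot and the scene stay as the last step left them, time stands still between calls to the robot, and variables do not carry over. Pictures are saved under pics/ and viewed, at most 10 in all, crops included, and the job is handed in when it is done.

```bash
mkdir -p pics; ls
python3 - <<'E'
from rig import get_obs,camera
import cv2,numpy as np,pickle
o=get_obs();print({k:np.round(v,3) for k,v in o.items()})
for n in("scene","top"):
    c=camera(n);pickle.dump(c,open(f"pics/{n}.pkl","wb"));cv2.imwrite(f"pics/{n}.png",cv2.resize(c["img"][:,:,::-1],(800,600),interpolation=cv2.INTER_CUBIC))
    print(n,c["intrinsics"],c["k1"],c["R"],c["t"])
E
```

```text
pics
{'time': np.float64(0.0), 'q': array([-1.339,  0.528,  1.434,  0.   ,  1.181, -0.179]), 'joint_velocities': array([ 0.001, -0.002,  0.002,  0.001, -0.001,  0.   ]), 'joint_torque': array([ 1.0000e-03, -4.4004e+01, -1.7660e+01,  6.3000e-02,  5.8000e-02,
       -0.0000e+00]), 'position': array([ 0.249, -0.572,  0.233]), 'tool_rot': array([ 0.979,  0.204, -0.   , -0.001]), 'ft_force': array([ 1.318, -1.378,  0.337]), 'moment': array([-0.018, -0.07 ,  0.007]), 'grip_force': np.float64(0.0), 'grip_width': np.float64(0.087)}
scene [[360.01378066   0.         262.21192427]
 [  0.         360.01378066 194.46965627]
 [  0.           0.           1.        ]] -0.06097707459976961 [[ 6.26057925e-01  7.79776458e-01 -3.87951215e-04]
 [ 6.72625833e-01 -5.40281630e-01 -5.05638456e-01]
 [-3.94494567e-01  3.16298016e-01 -8.62745386e-01]] [-0.36138584 -0.30814965  1.2280862 ]
top [[392.54341585   0.         248.64074887]
 [  0.         392.54341585 192.38092143]
 [  0.           0.           1.        ]] -0.10241697871884105 [[-0.0895001  -0.99597034 -0.00572915]
 [-0.96736031  0.08829546 -0.23752463]
 [ 0.23707334 -0.01571632 -0.97136462]] [0.07727323 0.5580972  1.0860726 ]
```

View pics/scene.png

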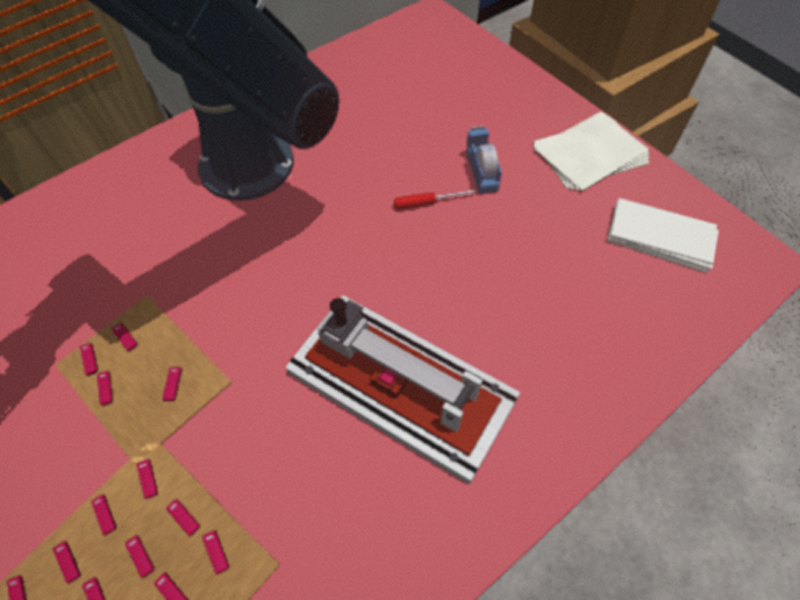

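View pics/top.png

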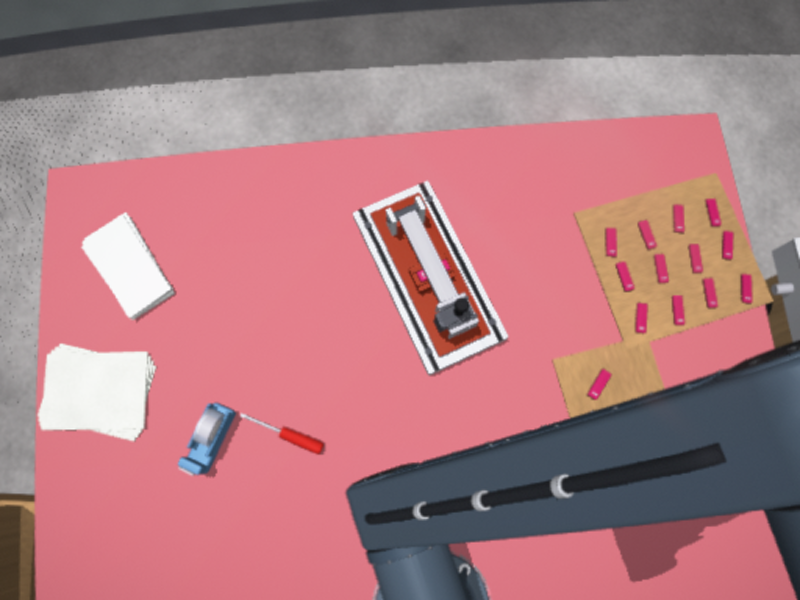

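Scene view: knob head at about (339,304), slab corners at (345,297), (518,396), (470,477) and (288,368). Top view: knob at (461,307), slab corners at (356,212), (428,183), (506,338) and (434,374). The tape dispenser and screwdriver are well away from the fixture.

```bash
cat > h.py <<'E'
import numpy as np,cv2,pickle
def ray(c,p,R=None,t=None):
    K=c["intrinsics"];d=cv2.undistortPoints(np.array([[p]],float),K,np.array([c["k1"],0,0,0,0.]))[0,0]
    # world ray
    R=c["R"] if R is None else R;t=c["t"] if t is None else t
    v=R.T@np.array([*d,1]);return -R.T@t,v/np.linalg.norm(v)
def plane(r,z): o,v=r;return o+v*(z-o[2])/v[2]
def tri(rs):
    A=sum(np.eye(3)-np.outer(v,v) for o,v in rs);b=sum((np.eye(3)-np.outer(v,v))@o for o,v in rs)
    X=np.linalg.solve(A,b);return X,[np.linalg.norm(np.cross(X-o,v)) for o,v in rs]
E
python3 - <<'E'
from h import *
S=pickle.load(open("pics/scene.pkl","rb"));T=pickle.load(open("pics/top.pkl","rb"))
f=.64
px=lambda p:(np.array(p)+.5)*f-.5
s=[(345,297),(518,396),(470,477),(288,368)];t=[(434,374),(356,212),(428,183),(506,338)]
# correspondence: near-left... try by plane
for a in s: print("S",plane(ray(S,px(a)),.03).round(3))
for a in t: print("T",plane(ray(T,px(a)),.03).round(3))
for a,b in zip(s,t): print(tri([ray(S,px(a)),ray(T,px(b))]))
print("knob",tri([ray(S,px((339,304))),ray(T,px((461,305)))]))
a=cv2.resize(S["img"][180:250,175:265,::-1],(800,600)[:2] if 0 else (540,420),interpolation=cv2.INTER_CUBIC)
cv2.imwrite("pics/cs.png",a)
E
```

```text
S [ 0.433 -0.035  0.03 ]
S [0.767 0.076 0.03 ]
S [ 0.816 -0.073  0.03 ]
S [ 0.487 -0.192  0.03 ]
T [ 0.422 -0.046  0.03 ]
T [0.762 0.075 0.03 ]
T [ 0.812 -0.076  0.03 ]
T [ 0.478 -0.192  0.03 ]
(array([ 0.42637784, -0.04035362,  0.02438541]), [np.float64(0.007329514955002344), np.float64(0.007329514955002318)])
(array([0.76525722, 0.07684023, 0.02460959]), [np.float64(0.0015217148592116692), np.float64(0.0015217148592117666)])
(array([ 0.81449631, -0.07472758,  0.02735604]), [np.float64(0.002079908551342798), np.float64(0.002079908551342802)])
(array([ 0.48072523, -0.19264719,  0.01877801]), [np.float64(0.0014000370203177685), np.float64(0.0014000370203176608)])
knob (array([ 0.51842181, -0.09124564,  0.17752339]), [np.float64(0.0017527268351741384), np.float64(0.0017527268351740703)])
```

Knob top comes out at (0.518,-0.091,0.178). The slab-derived ball position is (0.518,-0.094) with a yaw of about 19.5°, so the two agree. I'll approach, then refine with the wrist camera.

```bash
python3 -m pendant '[[[0.04,-0.03,-0.004,0,0,0.8,1],[0.04,-0.03,-0.004,0,0,0.8,1],[0.04,-0.03,-0.004,0,0,0.8,1],[0.04,-0.03,-0.004,0,0,0.8,1],[0.04,-0.03,-0.004,0,0,0.8,1]]]' 30
python3 -m pendant '[[[0.04,-0.03,-0.004,0,0,0,1],[0.04,-0.03,-0.004,0,0,0,1],[0.04,-0.03,0,0,0,0,1],[0.03,-0.02,0,0,0,0,1],[0,0,0,0,0,0,1]]]'
python3 - <<'E'
from rig import get_obs,camera
import cv2,pickle
o=get_obs();c=camera("wrist");c["o"]=o;pickle.dump(c,open("pics/w1.pkl","wb"))
print(o["position"],o["tool_rot"]);print(c["T_tool_cam"].round(3))
cv2.imwrite("pics/w1.png",cv2.resize(c["img"][:,:,::-1],(800,600),interpolation=cv2.INTER_CUBIC))
E
```

```text
time: 0.72
position: [0.3796, -0.3575, 0.2534]
tool_rot: [0.986, 0.169, -0.0, -0.0]
ft_force: [0.1, 0.4, 0.2]
grip_width: 0.0868
grip_force: 0.0
time: 1.35
position: [0.4844, -0.2032, 0.2612]
tool_rot: [0.985, 0.172, -0.0, -0.0]
ft_force: [-0.6, -0.4, -0.9]
grip_width: 0.0866
grip_force: 0.0
[ 0.48435434 -0.20315141  0.26122075] [ 9.85142087e-01  1.71740732e-01 -2.12756691e-04 -3.79333639e-04]
[[ 0.    -0.963 -0.271  0.075]
 [ 1.     0.     0.     0.001]
 [-0.    -0.271  0.963 -0.152]
 [ 0.     0.     0.     1.   ]]
```

View pics/w1.png

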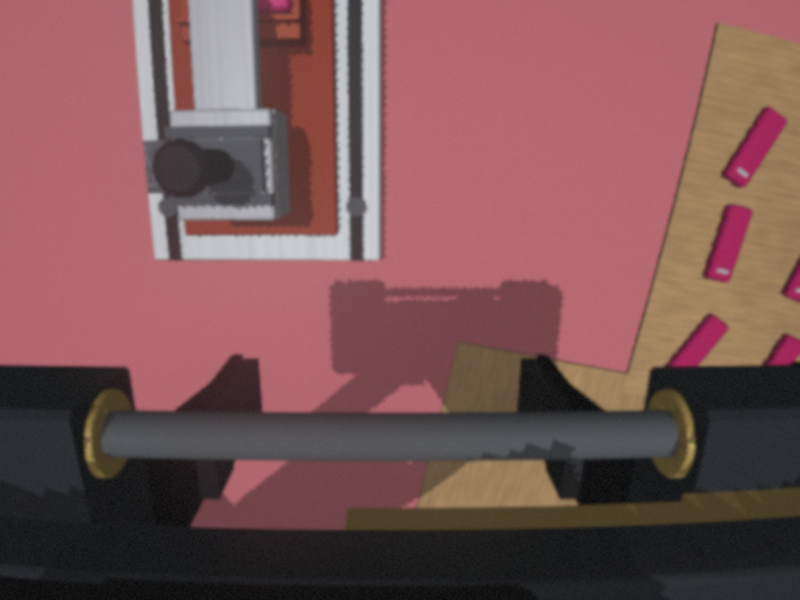

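Wrist view: knob head centre at (181,167). The slab's near edge is level at row 260, so the tool is aligned with the fixture. The end face is visible and the latch plate slides left (tool -y).

```bash
cat >> h.py <<'E'
from scipy.spatial.transform import Rotation as Ro
def wray(c,p):
    o=c["o"];T=np.eye(4);T[:3,:3]=Ro.from_quat(o["tool_rot"]).as_matrix();T[:3,3]=o["position"]
    M=np.linalg.inv(T@c["T_tool_cam"]);return ray(c,(np.array(p)+.5)*.64-.5,M[:3,:3],M[:3,3])
E
python3 - <<'E'
from h import *
c=pickle.load(open("pics/w1.pkl","rb"));S=pickle.load(open("pics/scene.pkl","rb"));T=pickle.load(open("pics/top.pkl","rb"))
px=lambda p:(np.array(p)+.5)*.64-.5
r=wray(c,(181,167));print(plane(r,.182));print(tri([r,ray(S,px((339,304))),ray(T,px((461,305)))]))
P=plane(r,.182)
a,b=plane(wray(c,(154,260)),.03),plane(wray(c,(381,260)),.03);print(a,b,np.linalg.norm(a-b))
R=Ro.from_quat(c["o"]["tool_rot"]).as_matrix();print("x yaw",np.degrees(np.arctan2(R[1,0],R[0,0])), "edge yaw",np.degrees(np.arctan2(*(a-b)[1::-1]))-90)
print("tool move",R.T@(np.array([P[0],P[1],.25])-c["o"]["position"]))
E
```

```text
[ 0.52092737 -0.09496608  0.182     ]
(array([ 0.51895142, -0.09175437,  0.17637019]), [np.float64(0.0015414850738101693), np.float64(0.002286052164865465), np.float64(0.001605597268724385)])
[ 0.42541047 -0.03690246  0.03      ] [ 0.48272274 -0.19792647  0.03      ] 0.17091936423295673
x yaw 19.77809737454424 edge yaw 19.591850593435865
tool move [ 0.07102639 -0.08941876  0.0112736 ]
```

```bash
python3 -m pendant '[[[0.02,-0.022,0.003,0,0,0,1],[0.02,-0.022,0.003,0,0,0,1],[0.02,-0.022,0.003,0,0,0,1],[0.0105,-0.0225,0.002,0,0,0,1],[0,0,0,0,0,0,1]]]'
python3 - <<'E'
from rig import get_obs,camera
import cv2,pickle
o=get_obs();c=camera("wrist");c["o"]=o;pickle.dump(c,open("pics/w2.pkl","wb"))
print(o["position"],o["tool_rot"])
cv2.imwrite("pics/w2.png",cv2.resize(c["img"][:,:,::-1],(800,600),interpolation=cv2.INTER_CUBIC))
E
```

```text
time: 2.02
position: [0.5197, -0.0982, 0.2501]
tool_rot: [0.985, 0.17, -0.001, -0.0]
ft_force: [0.7, -1.0, 0.2]
grip_width: 0.0872
grip_force: 0.0
[ 0.51968855 -0.09822505  0.25009996] [ 9.85426637e-01  1.70098986e-01 -7.87837329e-04 -2.39984383e-04]
```

View pics/w2.png

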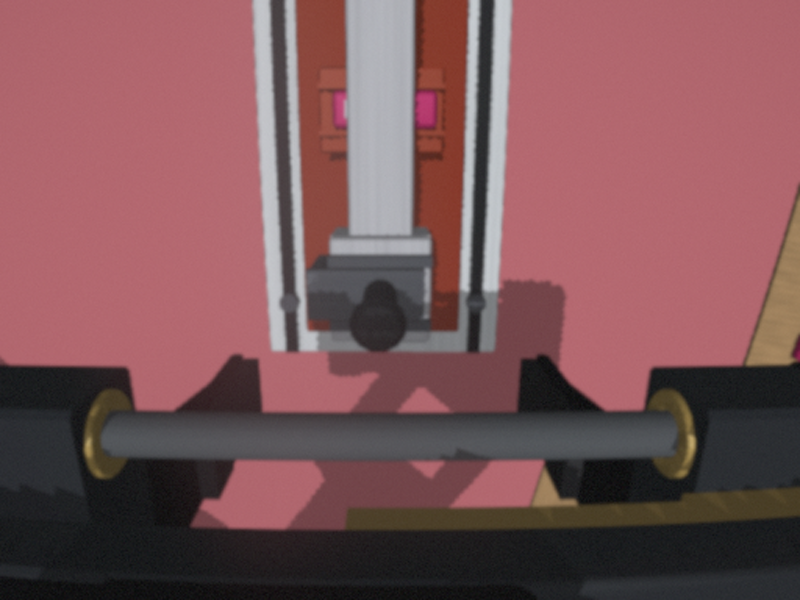

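Head centre at (378,318), nearly between the fingers. The casing shows on both sides of the arm, well ahead of the knob.

Run:
```python
from h import *
from rig import get_obs
c1=pickle.load(open("pics/w1.pkl","rb"));c=pickle.load(open("pics/w2.pkl","rb"))
r=wray(c,(378,318));print(plane(r,.182),tri([r,wray(c1,(181,167))]))
P=plane(r,.182);o=get_obs();R=Ro.from_quat(o["tool_rot"]).as_matrix()
print(R.T@(np.array([P[0],P[1],.144])-o["position"]))
```

```text
[ 0.52405879 -0.0922412   0.182     ] (array([ 0.52074408, -0.09258455,  0.17431132]), [np.float64(0.0009980458360234015), np.float64(0.0009980458360232872)])
[ 0.00624362 -0.00520406  0.1063145 ]
```

```bash
python3 -m pendant '[[[0.003,-0.0045,0.02,0,0,0,1],[0,0,0.025,0,0,0,1],[0,0,0.025,0,0,0,1],[0,0,0.025,0,0,0,1],[0,0,0.01,0,0,0,1]]]'
python3 -m pendant '[[[0,0,0,0,0,0,0.6],[0,0,0,0,0,0,0.3],[0,0,0,0,0,0,0.1],[0,0,0,0,0,0,0],[0,0,0,0,0,0,0]]]' 45
python3 - <<'E'
from rig import get_obs,camera
import cv2,numpy as np
o=get_obs();print(o["position"],o["ft_force"],o["grip_width"],o["grip_force"])
a=cv2.resize(camera("scene")["img"][170:310,170:350,::-1],(720,560),interpolation=cv2.INTER_CUBIC)
cv2.imwrite("pics/g1.png",a)
E
```

```text
time: 2.7
position: [0.521, -0.0945, 0.1443]
tool_rot: [0.986, 0.169, -0.001, -0.0]
ft_force: [-0.4, 0.7, -0.1]
grip_width: 0.087
grip_force: 0.0
time: 3.32
position: [0.5219, -0.093, 0.1459]
tool_rot: [0.985, 0.17, 0.0, 0.0]
ft_force: [0.3, -0.1, 0.1]
grip_width: 0.0446
grip_force: 0.0
[ 0.5219464  -0.09302373  0.14587572] [ 0.33513791 -0.10121638  0.08834342] 0.044583785748901435 0.0
```

View pics/g1.png

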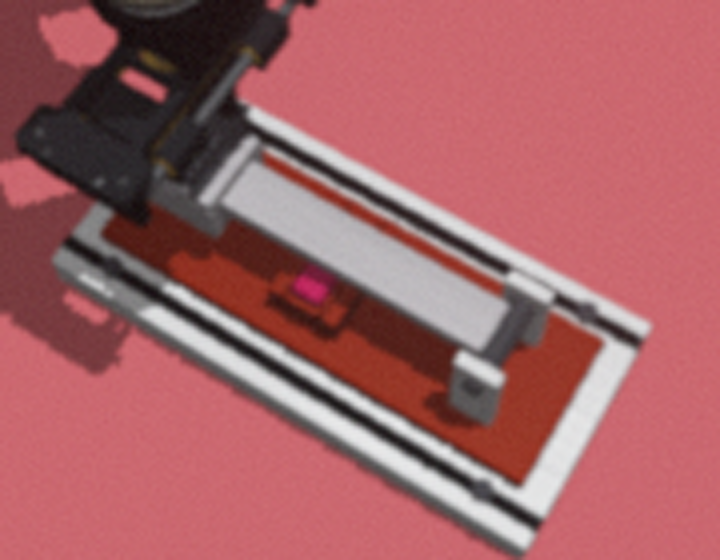

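The fingers are around the knob at about (180,150) and the arm is still down. They are still closing, so I'll keep closing.

```bash
python3 -m pendant '[[[0,0,0,0,0,0,0],[0,0,0,0,0,0,0],[0,0,0,0,0,0,0],[0,0,0,0,0,0,0],[0,0,0,0,0,0,0]]]' 45
```

```text
time: 4.0
position: [0.5214, -0.0922, 0.1455]
tool_rot: [0.986, 0.17, -0.0, -0.001]
ft_force: [0.2, 4.7, 1.6]
grip_width: 0.0235
grip_force: 45.0
```

```bash
python3 -m pendant '[[[0,0,0,0,0,0,0],[0,0,0,0,0,0,0],[0,0,0,0,0,0,0],[0,0,0,0,0,0,0],[0,0,0,0,0,0,0]]]' 45
python3 - <<'E'
from rig import get_obs,camera
import cv2,numpy as np
o=get_obs();print(o["position"],o["ft_force"],o["moment"],o["grip_width"],o["grip_force"])
cv2.imwrite("pics/w3.png",camera("wrist")["img"][:,:,::-1])
E
```

```text
time: 4.62
position: [0.5214, -0.0922, 0.1455]
tool_rot: [0.986, 0.169, -0.0, -0.001]
ft_force: [-0.7, 5.8, 1.9]
grip_width: 0.0231
grip_force: 45.0
[ 0.5213925  -0.09220123  0.14546868] [-0.74149662  5.80894408  1.91161114] [ 0.72152906  0.08504229 -0.07239017] 0.02313096781885256 45.00030853141652
```

View pics/w3.png

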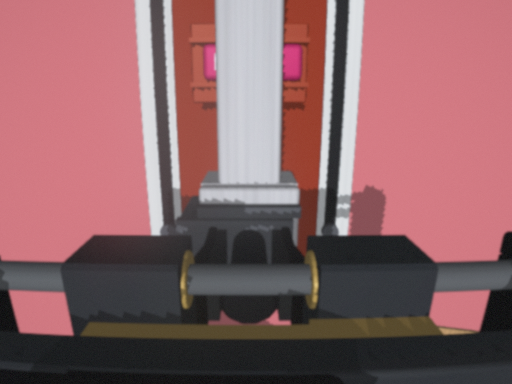

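Width is 23 mm where the shank should give 18, so the pads probably touch the head's lower edge. I'll regrip 4 mm lower.

```bash
python3 -m pendant '[[[0,0,0,0,0,0,0.5],[0,0,0,0,0,0,0.5],[0,-0.001,0.002,0,0,0,0.5],[0,0,0.0025,0,0,0,0.5],[0,0,0,0,0,0,0.5]]]' 45
python3 -m pendant '[[[0,0,0,0,0,0,0],[0,0,0,0,0,0,0],[0,0,0,0,0,0,0],[0,0,0,0,0,0,0],[0,0,0,0,0,0,0]]]' 45
```

```text
time: 5.3
position: [0.5213, -0.0923, 0.1407]
tool_rot: [0.986, 0.17, -0.0, -0.0]
ft_force: [-0.6, 0.8, 0.4]
grip_width: 0.0436
grip_force: 0.0
time: 5.92
position: [0.5215, -0.0921, 0.1411]
tool_rot: [0.986, 0.17, 0.0, -0.0]
ft_force: [-0.0, 0.8, 0.8]
grip_width: 0.0233
grip_force: 45.0
```

```bash
python3 -m pendant '[[[0,-0.003,0,0,0,0,0],[0,-0.003,0,0,0,0,0],[0,-0.003,0,0,0,0,0],[0,-0.003,0,0,0,0,0],[0,-0.003,0,0,0,0,0]]]' 55
python3 - <<'E'
from rig import get_obs,camera
import cv2,numpy as np
o=get_obs();print(o["position"],o["ft_force"],o["moment"],o["grip_width"],o["grip_force"])
cv2.imwrite("pics/w4.png",camera("wrist")["img"][:,:,::-1])
E
```

```text
time: 6.55
position: [0.5175, -0.0805, 0.1412]
tool_rot: [0.985, 0.17, 0.001, 0.002]
ft_force: [0.5, -9.2, -2.5]
grip_width: 0.0227
grip_force: 55.0
[ 0.51748143 -0.08046972  0.14118555] [ 0.45525703 -9.23835639 -2.54717553] [-1.18515625 -0.01564698 -0.06364642] 0.022722930681442075 54.99961487541441
```

View pics/w4.png

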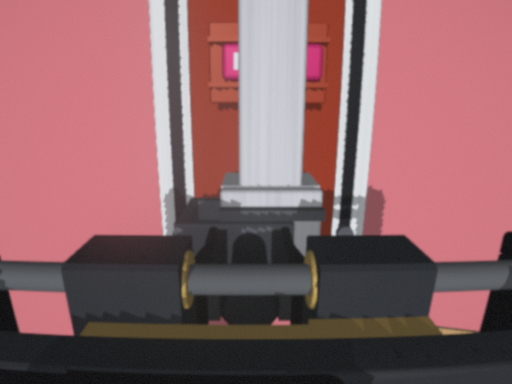

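Latch pulled about 12 mm with 9 N on it: the coupler has moved right relative to the fingers, from columns 200–300 to 222–320, and the arm is still down. I'll pull a bit more, then lift along the hinge arc.

```bash
python3 -m pendant '[[[0,-0.0015,0,0,0,0,0],[0,-0.001,0,0,0,0,0],[0,0,0,0,0,0,0],[0.001,0,-0.005,0,-1.3,0,0],[0.002,0,-0.0096,0,-2.5,0,0]]]' 55
python3 -m pendant '[[[0.002,0,-0.0096,0,-2.5,0,0],[0.002,0,-0.0096,0,-2.5,0,0],[0.002,0,-0.0096,0,-2.5,0,0],[0,0,0,0,0,0,0],[0,0,0,0,0,0,0]]]'
python3 - <<'E'
from rig import get_obs,camera
import cv2,numpy as np
a=cv2.resize(camera("scene")["img"][150:310,160:360,::-1],(750,600),interpolation=cv2.INTER_CUBIC)
cv2.imwrite("pics/g2.png",a)
E
```

```text
time: 7.22
position: [0.5197, -0.0775, 0.1554]
tool_rot: [0.985, 0.17, -0.033, 0.008]
ft_force: [2.0, -9.3, -5.4]
grip_width: 0.0229
grip_force: 55.0
time: 7.85
position: [0.5284, -0.0744, 0.1832]
tool_rot: [0.981, 0.169, -0.096, 0.02]
ft_force: [2.5, -9.0, -4.1]
grip_width: 0.0232
grip_force: 55.0
```

View pics/g2.png

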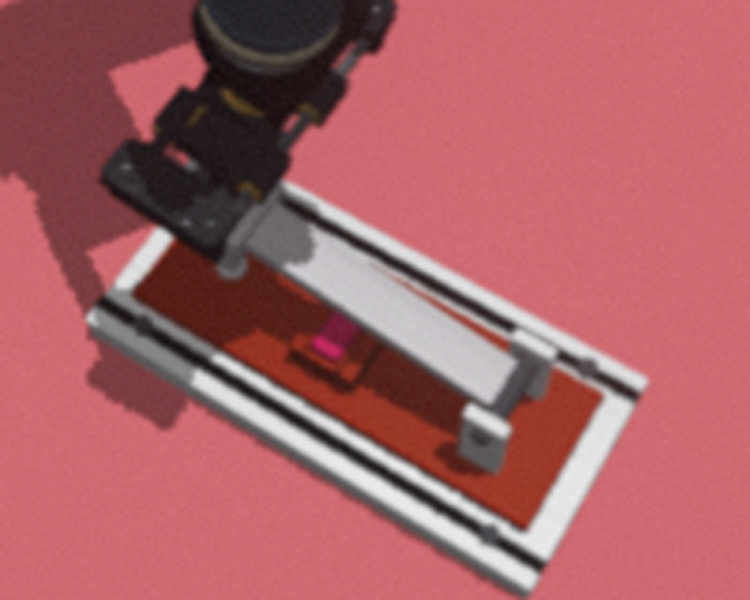

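The arm is off the ball: more casing is visible at (335,335) and the coupler is raised at (245,235). Tool tilt is about 11°, so 14° more to go.

```bash
python3 -m pendant '[[[0.002,0,-0.0096,0,-2.5,0,0],[0.002,0,-0.0096,0,-2.5,0,0],[0.002,0,-0.0096,0,-2.5,0,0],[0.002,0,-0.0096,0,-2.5,0,0],[0.002,0,-0.0096,0,-2.5,0,0]]]'
python3 -m pendant '[[[0.001,0,-0.0058,0,-1.5,0,0],[0,0,0,0,0,0,0],[0,0,0,0,0,0,0],[0,0,0,0,0,0,0],[0,0,0,0,0,0,0]]]'
python3 - <<'E'
from rig import get_obs,camera
import cv2,numpy as np
a=cv2.resize(camera("scene")["img"][150:310,160:360,::-1],(750,600),interpolation=cv2.INTER_CUBIC)
cv2.imwrite("pics/g3.png",a)
E
```

```text
time: 8.52
position: [0.5503, -0.0668, 0.226]
tool_rot: [0.964, 0.166, -0.203, 0.038]
ft_force: [3.3, -8.3, -6.5]
grip_width: 0.0228
grip_force: 55.0
time: 9.15
position: [0.5532, -0.0658, 0.2305]
tool_rot: [0.962, 0.165, -0.215, 0.04]
ft_force: [1.8, -8.3, -5.3]
grip_width: 0.023
grip_force: 55.0
```

View pics/g3.png

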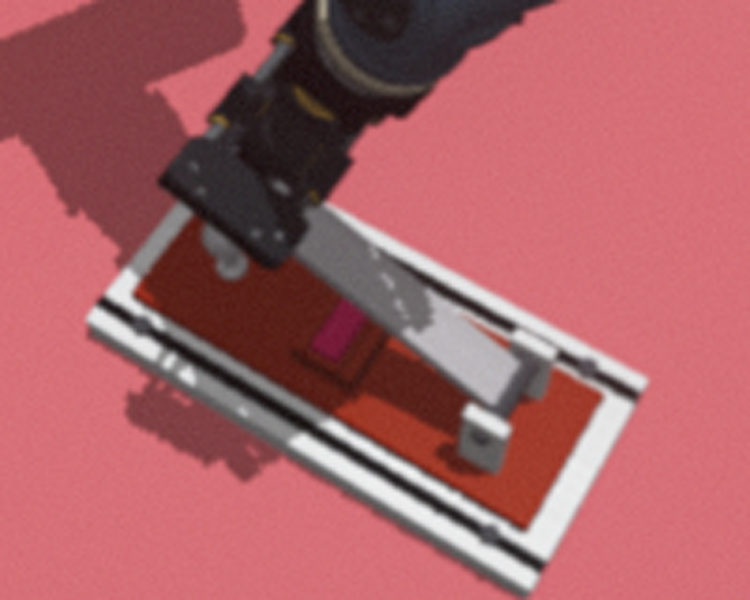

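Ball stud is exposed at (228,262), the casing is in its nest, and tilt and height both give about 25°, with a steady grip.

```bash
python3 -m pendant '[[[0,0,0,0,0,0,0],[0,0,0,0,0,0,0],[0,0,0,0,0,0,0],[0,0,0,0,0,0,0],[0,0,0,0,0,0,0]]]' && python3 -c "
from rig import hand_in
print(hand_in())"
```

```text
time: 9.82
position: [0.5532, -0.0658, 0.2305]
tool_rot: [0.962, 0.165, -0.215, 0.04]
ft_force: [2.8, -9.5, -6.2]
grip_width: 0.0233
grip_force: 55.0
the job is handed in; nothing more can be done
None
```

I pulled the latch open, lifted the hold-down arm off the ball and handed the job in at 9.8 s with the arm held still in the fingers at about 25°; the casing still looked in place in its nest and nothing else was touched, though the hand-in returned no verdict.

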